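# Set the blower speed by its click selector and start it

### The arm

A 6-joint arm with a two-finger parallel gripper is mounted at the origin on the work surface. World frame = base frame: x ahead of the robot, y to its left, z up, the work surface at z = 0. Lengths are in mm, angles in rad, forces in N, time in s.
With the tool pointing down it reaches from about 275 to 1000 mm from the base axis. Payload 8.4 kg.
Tool frame: the origin (TCP) lies between the finger pads; the fingertips stand 22 mm ahead of it and the grasp point (between the pads) lies 3 mm ahead of it; z points along the fingers, y is the line along which they close (so a half turn about z gives the same grasp; the last joint's range is limited). The gripper opens to 85 mm and grips with 20 to 120 N. Pads are 22 mm wide; open, the fingers measure 114 mm over their backs; the gripper's body (76 mm by 85 mm) begins 54 mm behind the grasp point. The pads swing forward as they close: fully open they stand 13 mm farther back than shut.
Start: joints at [-1.291, 0.353, 1.633, -0, 1.155, -0.002], TCP at [173.802, -600.351, 253.281] pointing down, gripper open.
Joint ranges: [-2.63, 2.63], [-0.92, 2.1], [0.06, 2.66], [-1.3, 4.44], [0, 2.69], [-3.02, 3.02]. Speed limits (rad/s): [2.22, 2.22, 2.79, 3.14, 3.14, 3.14].

### API

Orientations are given as a rotation vector (axis times angle).
In Python, from bench import readout, grab_frame, job gives the robot as it stands.
- The arm moves only by the tool arm_command, never from a script. Its argument "moves" is text: rows parted by semicolons, each of 4 numbers parted by spaces: the shift along the world's x, y, z in cm, then the turn about the world's z in degrees. A call has 1 to 12 rows; each row is the pose to reach, as a shift and turn from the pose commanded when the call began; what a row does not reach only later rows make up. A row lasts 1/12 s, in which the tool goes at most 41.7 mm and 7.16 degrees, less where a joint would pass 70% of its speed; a pose out of reach is approached as far as the arm can. A call with a gripper value outside its range is refused whole. "jaw" is the gripper command: -1 is shut, 1 is fully open, values between are in proportion, set as the call begins (left out, the last holds). The fingers move at their own pace and stop on an object; the grip force is fixed at half the most. Time passes only in rows, so rows that repeat a pose let the fingers close. It gives the time, the measured TCP pose, the force, the opening and the grip force at its end, in the units of the state.
- readout.read_state(): the state, without advancing time (a new reading comes with each control period).
- grab_frame(name): name is "scene" or "side" or "wrist"; returns a dict with "frame" (480x640x3 uint8, blue, green, red), "z_map" (480x640 float32, mm along the optical axis (not along the pixel's ray), 0 where there is no reading), "intrinsics" (3x3 intrinsics, pixels), "world_from_camera" (4x4, takes a point from camera to world coordinates); the wrist camera has in their place "mount" (4x4, takes a point from camera to tool coordinates, whose origin is the TCP and whose axes are the flange's). Camera axes: x right, y down, z forward; pixel columns grow to the right and rows downward; lengths in mm; the calibration is good to about 2 mm. A picture is of the moment at which its call begins: read the wrist's pose just before it.
- job.finish_job(): hands the job in; it is judged then, once.
The state is a dict: "time_s": time; "joint_positions": joint angles; "joint_vel": joint speeds; "joint_torque": joint torques, N m; "tcp_pos": TCP position; "tcp_rot": TCP orientation; "contact_force": force on the tool from outside, world axes, zero at the start; "ft_torque": the same for the moment, N m; "finger_gap": finger opening in mm; "finger_force": force on a finger pad.
Only numpy, scipy, OpenCV 4.12 (cv2) and the standard library are available. Lean on these libraries where they do the work, as an engineer would, in place of code of your own. Each camera call takes 0.05 s, during which the arm holds its last target. There are 200 camera calls.

### The job

With a fingertip, push the wing of the black speed selector round clockwise, click by click, until it rests in the click where it points at the green marker; then press the red start button fully down and let it come up again. Do not press the button before the selector is set, do not pinch or force the selector, leave the loose things on and around the unit alone, and finish clear of everything.

Things in the scene. Friction and masses are not known exactly. Their poses are not given: they have to be found in the camera images.
- unit: grey control unit of a drying blower, fixed to the table: a flat box 260 mm deep (its x), 320 mm wide (its y) and 70 mm high with a level top. Origin under its centre on the table, x away from the side that faces the robot, y to the left, z up. It stands at a different place and yaw (up to 0.35 rad) each time
- axis (a point): point on the vertical turning axis of the speed selector, at the height of the unit's top face; in the unit's frame at (-35, 50, 70) mm
- selector (a joint): angle of the speed selector, rad, growing clockwise seen from above. Eight clicks 30 degrees (0.5236 rad) apart, at 0 to 3.665, stops just beyond. Starts at click 0, 1 or 2 (rarely caught halfway between two). Pushed past halfway it jumps on to the next click and stays; about 4 N at the wing moves it over. At 0 the wing points 105 degrees counterclockwise from the unit's x
- wing (a point): point on top of the selector's wing, 42 mm from the axis, 34 mm above the unit's top. The selector is a black pointer knob: hub 34 mm wide, 36 mm high, and one straight wing, 13 mm thick, reaching 58 mm from the axis, 6 to 34 mm above the unit's top, with a white line on it. A fingertip pushes on its upright side
- aim (a point): point where the selector points: on the line of the wing, 76 mm from the axis (the radius of the coloured markers), just over the unit's top; its x axis points outward along the wing
- mark_green: green marker disc fixed on the unit's top, 18 mm diameter, 4 mm thick, its centre 76 mm from the selector's axis, at one of the clicks 3 to 7; origin under its centre. The yellow, blue, orange and grey discs stand at the other four of these clicks, and which is where changes each time
- start (a joint): travel of the red start button, m; 0 up, 0.006 fully down, needs about 5 N; springs back when let go
- start_top (a point): centre of the top face of the red start button, 30 mm diameter, 22 mm above the unit's top when up, in a black collar of 46 mm diameter; presses straight down
- spool: bystander, loose, not to be disturbed: small wooden thread spool, 32 mm diameter, 36 mm tall, standing on the back right of the unit's top; origin under its centre
- eye_jar: bystander, loose, not to be disturbed: small glass jar with a black lid, 38 mm diameter, 45 mm tall, standing on the back left of the unit's top; origin under its centre
- screwdriver: bystander, loose, not to be disturbed: stubby screwdriver 110 mm long with orange handle, lying crosswise on the back middle of the unit's top; origin about its middle
- mallet: bystander, loose, not to be disturbed: wooden mallet 200 mm long lying on the table left of the unit; origin about its middle
- glue: bystander, loose, not to be disturbed: white glue bottle with orange cap, 44 mm diameter, 110 mm tall, on the table right of the unit; origin under its centre
- bone: bystander, loose, not to be disturbed: pale bone about 130 mm long lying on the table right of the unit; origin under its middle
- cup: bystander, loose, not to be disturbed: blue cup, 72 mm diameter at the rim, 85 mm tall, on the table left of the unit; origin under its centre

How it is judged:
By the outcome, as a careful person would: the job done as asked, in the order asked, and still so for the second after the job is handed in, with the robot touching nothing.
It also fails if it takes over 72 s, if anything falls off the work surface, if the arm or the gripper's body presses on something with over 40 N, if the wrist force passes 120 N, or if a joint passes its speed limit or range.

## Working session

There is one attempt and no reset: what is moved stays moved. The work goes in short steps, Python scripts to look and compute and a tool call to move; the robot and the scene stay as the last step left them, time stands still between calls to the robot, and variables do not carry over. Pictures are saved under pics/ and viewed, at most 10 in all, crops included, and the job is handed in when it is done.

Besides the shell and the picture viewer there is one more tool, called after "Request:" as name(argument=value, ...), one argument or row to a line, values as JSON. arm_command: Moves the arm, as the interface text tells. Its arguments: {"type":"object","properties":{"moves":{"type":"string"},"jaw":{"type":"number"}},"required":["moves"]}

```bash
mkdir -p pics; ls; python3 - <<'E'
from bench import readout, grab_frame
import cv2,numpy as np,pickle
s=readout.read_state();print(s['tcp_pos'],s['tcp_rot'],s['finger_gap'],s['time_s'])
F={}
for n in("scene","side"):
    f=grab_frame(n);F[n]=f;cv2.imwrite(f"pics/{n}0.png",f["frame"]);print(n,f["intrinsics"].tolist(),np.round(f["world_from_camera"],3).tolist())
pickle.dump(F,open("f0.pkl","wb"))
E
```

```text
pics
[ 173.68254074 -599.91136871  252.56555243] [-3.10908413e+00 -4.41002557e-01  3.28228876e-04] 85.42549624278125 0.0
scene [[554.8942471098013, 0.0, 319.2672440135542], [0.0, 554.8942471098013, 236.89895999621274], [0.0, 0.0, 1.0]] [[-0.552, 0.704, -0.446, 1109.579], [0.834, 0.474, -0.284, 394.822], [0.011, -0.529, -0.849, 1089.118], [0.0, 0.0, 0.0, 1.0]]
side [[588.7513017149396, 0.0, 314.084935688234], [0.0, 588.7513017149396, 238.9771087598858], [0.0, 0.0, 1.0]] [[-0.938, -0.27, 0.22, 326.544], [-0.347, 0.695, -0.63, 784.87], [0.017, -0.667, -0.745, 980.5], [0.0, 0.0, 0.0, 1.0]]
```

View pics/scene0.png

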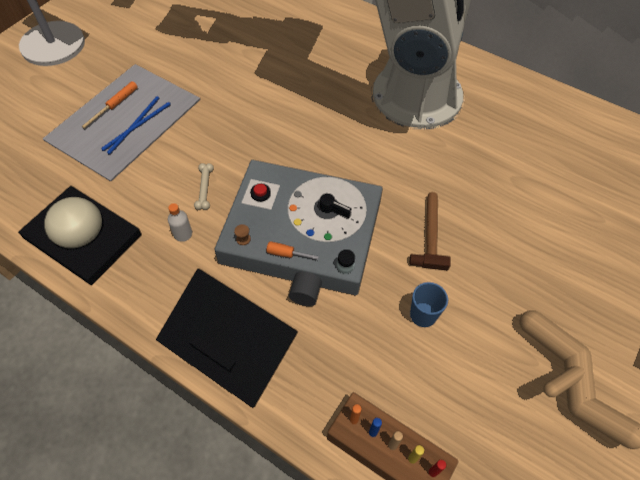

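View pics/side0.png

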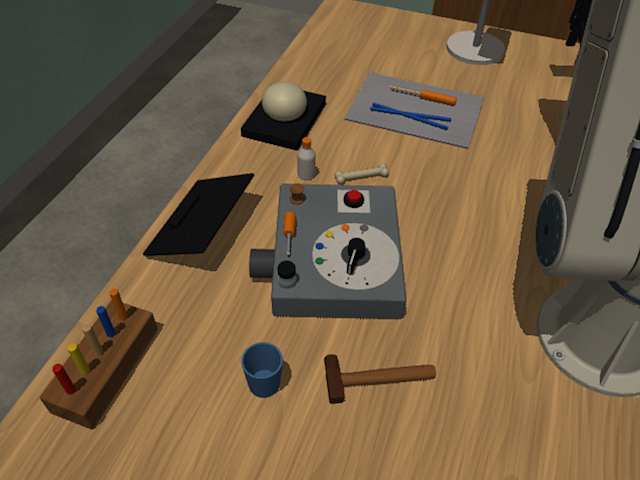

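The scene view shows the unit with its dial at about (327,209), the wing pointing right to (350,212), and the discs green (328,236), blue (310,232), yellow (297,222), orange (293,208) and grey (297,194). The red button is at (260,190). The side view agrees: green (320,260), button (354,198).

```bash
cat > h.py <<'E'
import numpy as np,cv2
def ray(f,uv,z,T=None):
    """cast pixels onto the plane of height z"""
    T=f["world_from_camera"] if T is None else T
    uv=np.atleast_2d(uv).astype(float);K=f["intrinsics"]
    d=np.c_[(uv[:,0]-K[0,2])/K[0,0],(uv[:,1]-K[1,2])/K[1,1],np.ones(len(uv))]@T[:3,:3].T
    o=T[:3,3];return o+d*((z-o[2])/d[:,2])[:,None]
def blob(f,uv,lo,hi,r=12):
    hsv=cv2.cvtColor(f["frame"],cv2.COLOR_BGR2HSV);m=cv2.inRange(hsv,lo,hi)
    w=np.zeros_like(m);cv2.circle(w,uv,r,255,-1);m&=w
    v,u=np.nonzero(m);return np.array([u.mean(),v.mean()]),len(u)
E
python3 - <<'E'
import pickle;from h import *
from scipy.optimize import least_squares
F=pickle.load(open("f0.pkl","rb"))
C={'green':((45,80,40),(80,255,255)),'blue':((100,120,40),(125,255,255)),'yellow':((22,120,80),(34,255,255)),'orange':((6,120,80),(18,255,255))}
P={'scene':dict(green=(328,236),blue=(310,232),yellow=(297,222),orange=(293,208),red=(260,189)),
'side':dict(green=(320,260),blue=(320,246),yellow=(330,234),orange=(346,228),red=(354,196))}
ang={'green':3,'blue':4,'yellow':5,'orange':6}
obs=[]
for n in P:
    for c in ang:
        uv,k=blob(F[n],P[n][c],*C[c],r=7);p=ray(F[n],uv,74)[0];obs.append((n,c,p));print(n,c,uv.round(1),k,p.round(1))
    uv,k=blob(F[n],P[n]['red'],(0,150,140),(5,255,255));print(n,'red',uv,k,ray(F[n],uv,91)[0].round(1))
def model(q,c):
    a=q[2]+np.deg2rad(105-30*ang[c]);return q[:2]+76*np.array([np.cos(a),np.sin(a)])
for sel in ('scene','side',''):
    r=least_squares(lambda q:np.concatenate([model(q,c)-p[:2] for n,c,p in obs if sel in n]),[480,0,0])
    print(sel,r.x,np.abs(r.fun).max())
q=r.x;c,s=np.cos(q[2]),np.sin(q[2]);R=np.array([[c,-s],[s,c]])
print('origin',q[:2]-R@[-35,50])
# depth check of tops
for n in P:
    f=F[n];T=f["world_from_camera"];K=f["intrinsics"];z=f["z_map"].astype(float)
    v,u=np.mgrid[:480,:640];X=np.stack([(u-K[0,2])/K[0,0]*z,(v-K[1,2])/K[1,1]*z,z],-1)@T[:3,:3].T+T[:3,3]
    L=(X[...,:2]-q[:2])@R
    rr=np.hypot(L[...,0],L[...,1]);m=(rr<62)&(X[...,2]>94)&(X[...,2]<112)&(z>0)&(rr>22)
    print(n,'wing pts',m.sum(),X[m].mean(0).round(1),'ang rel unit',np.rad2deg(np.arctan2(*(L[m].mean(0)[::-1]))))
    m=(abs(L[...,0])<200)&(abs(L[...,1])<220)&(z>0)&(X[...,2]>66)&(X[...,2]<74)
    ll=L[m];print(n,'top z',np.median(X[m][:,2]),'bbox',np.percentile(ll,[.5,99.5],axis=0).round(1).tolist())
    m=(F[n]["frame"][...,2]>120)&(F[n]["frame"][...,1]<50)&(abs(L[...,0]+35)<90)&(abs(L[...,1]+100)<110)&(X[...,2]>86)&(X[...,2]<100)
    print('red',X[m].mean(0).round(1),np.median(X[m][:,2]),L[m].mean(0).round(1),m.sum())
E
```

```text
scene green [327.3 236.3] 37 [564.7  68.7  74. ]
scene blue [309.9 232.3] 33 [577.2  31.8  74. ]
scene yellow [297.1 221.6] 37 [569.8  -7.2  74. ]
scene orange [292.6 207.5] 37 [544.5 -36.7  74. ]
scene red [259.6344086  188.43010753] 93 [ 552.5 -120.5   91. ]
side green [319.  260.5] 40 [564.5  69.4  74. ]
side blue [319.1 245.5] 39 [577.9  31.9  74. ]
side yellow [328.8 233.6] 40 [570.3  -6.4  74. ]
side orange [344.9 227.1] 41 [544.9 -36.3  74. ]
side red [353.67948718 194.26923077] 78 [ 553.6 -120.6   91. ]
scene [5.01596311e+02 2.61102763e+01 3.34605898e-01] 0.2405130226248957
side [5.01898552e+02 2.63855367e+01 3.38274061e-01] 0.29918504151391545
 [5.01747323e+02 2.62479088e+01 3.36440261e-01] 0.4396674621443708
origin [551.29152826  -9.39436616]
scene wing pts 119 [499.7  66.1 102.6] ang rel unit 73.61960468351577
scene top z 70.93726880864301 bbox [[-93.4, -206.9], [177.2, 108.1]]
red [ 553.3 -119.    92.6] 92.46820538174347 [   0.7 -154.1] 103
side wing pts 126 [497.2  69.1 104.8] ang rel unit 76.83127566532592
side top z 72.16235069074304 bbox [[-93.7, -206.7], [188.7, 110.4]]
red [ 552.9 -117.3   94.1] 94.1169839132179 [   0.9 -152.4] 86
```

Request:
arm_command(
  moves="14.6 33.4 0 -6;14.6 33.4 0 -6;14.6 33.4 0 -6;14.6 33.4 0 -6;14.6 33.4 0 -6;14.6 33.4 0 -6;14.6 33.4 0 -6;14.6 33.4 0 -6;14.6 33.4 0 -6;14.6 33.4 0 -6;14.6 33.4 0 -6;14.6 33.4 0 -6",
  jaw=-1,
)

```text
time_s: 1.1
tcp_pos: [319.9, -266.6, 253.3]
tcp_rot: [3.129, 0.279, -0.0]
contact_force: [-0.2, 0.1, 0.3]
finger_gap: 0.2
finger_force: 0.0
```

Request:
arm_command(
  moves="14.6 33.4 0 -6;14.6 33.4 0 -6;14.6 33.4 0 -6;14.6 33.4 0 -6;14.6 33.4 0 -6;14.6 33.4 0 -6;14.6 33.4 0 -6;14.6 33.4 0 -6;14.6 33.4 0 -6;14.6 33.4 0 -6;14.6 33.4 0 -6;14.6 33.4 0 -6",
)

```text
time_s: 2.1
tcp_pos: [465.8, 66.5, 252.8]
tcp_rot: [3.139, 0.113, -0.002]
contact_force: [-0.4, -0.9, -0.4]
finger_gap: -0.1
finger_force: 0.0
```

```bash
python3 - <<'E'
from bench import readout, grab_frame
from h import *
from scipy.spatial.transform import Rotation as Ro
s=readout.read_state();f=grab_frame("wrist");cv2.imwrite("pics/w1.png",f["frame"])
R=Ro.from_rotvec(s['tcp_rot']).as_matrix();print(s['tcp_pos'],R.round(3).tolist(),s['finger_gap'],s['contact_force'])
T=np.eye(4);T[:3,:3]=R;T[:3,3]=s['tcp_pos'];T=T@f["mount"]
K=f["intrinsics"];z=f["z_map"].astype(float);v,u=np.mgrid[:480,:640]
X=np.stack([(u-K[0,2])/K[0,0]*z,(v-K[1,2])/K[1,1]*z,z],-1)@T[:3,:3].T+T[:3,3]
L=X[...,:2]-[501.7,26.2];rr=np.hypot(L[...,0],L[...,1]);a=np.rad2deg(np.arctan2(L[...,1],L[...,0]))
m=(rr>25)&(rr<60)&(X[...,2]>96)&(X[...,2]<112)&(z>0)
print('wing',m.sum(),np.median(a[m]),np.median(X[m],axis=0))
E
```

```text
[465.80417927  66.51704382 252.81714306] [[0.997, 0.072, -0.001], [0.072, -0.997, -0.001], [-0.001, 0.001, -1.0]] -0.10558287617012113 [-0.37602124 -0.87086965 -0.42974169]
wing 1136 95.37052769547128 [497.65600174  67.78479942 103.35383899]
```

View pics/w1.png

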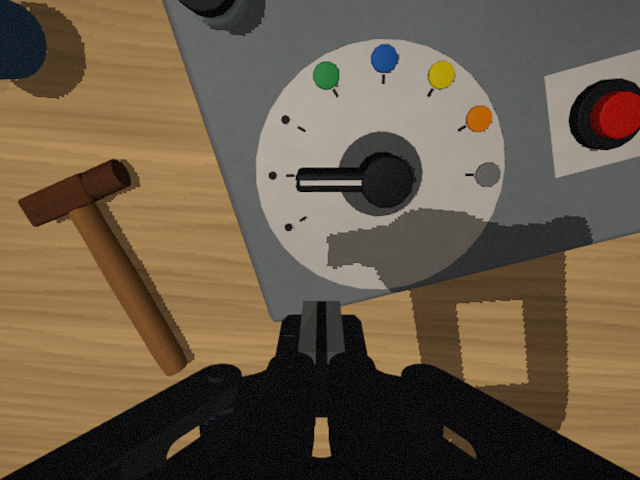

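The wrist view shows the wing at (330,180), exactly on the middle dot, which is click 1. Green at (326,75) is click 3, so it needs two clicks (60°). The closed fingers sit on the near side of the wing, so I'll lower them.

Request:
arm_command(
  moves="0 0 -4 0;0 0 -8 0;0 0 -11 0;0 0 -13 0;0 0 -14 0;0 0 -14.8 0;0 0 -14.8 0;0 0 -14.8 0",
)

```text
time_s: 2.82
tcp_pos: [466.4, 67.2, 106.0]
tcp_rot: [-3.14, -0.112, -0.001]
contact_force: [0.1, 0.7, 0.3]
finger_gap: 0.3
finger_force: 0.0
```

Request:
arm_command(
  moves="0.3 0 0 0;0.6 0 0 0;0.9 0.1 0 0;1.2 0.1 0 0;1.4 0.1 0 0;1.6 0.1 0 0;1.6 0.1 0 0",
)

```text
time_s: 3.4
tcp_pos: [481.4, 68.7, 105.2]
tcp_rot: [-3.139, -0.114, 0.002]
contact_force: [-3.6, 1.3, 2.5]
finger_gap: -0.1
finger_force: 1.7
```

Request:
arm_command(
  moves="0.2 0.1 0 -3;0.4 0.2 0 -6;0.6 0.25 0 -8;0.8 0.3 0 -11;1.0 0.35 0 -13;1.2 0.4 0 -15;1.35 0.43 0 -17;1.5 0.45 0 -18;1.5 0.45 0 -18;1.5 0.45 0 -18",
)

```text
time_s: 4.23
tcp_pos: [496.9, 73.1, 105.2]
tcp_rot: [3.119, -0.377, 0.0]
contact_force: [-0.5, 0.3, -0.5]
finger_gap: -0.3
finger_force: 0.0
```

```bash
cat > look.py <<'E'
from bench import readout, grab_frame
from h import *
print({k:np.round(readout.read_state()[k],1).tolist() for k in('time_s','tcp_pos','contact_force')})
for n in("scene","side"):
    f=grab_frame(n);T=f["world_from_camera"];K=f["intrinsics"];z=f["z_map"].astype(float);v,u=np.mgrid[:480,:640]
    X=np.stack([(u-K[0,2])/K[0,0]*z,(v-K[1,2])/K[1,1]*z,z],-1)@T[:3,:3].T+T[:3,3]
    L=X[...,:2]-[501.7,26.2];rr=np.hypot(L[...,0],L[...,1]);a=np.rad2deg(np.arctan2(L[...,1],L[...,0]))
    m=(rr>22)&(rr<60)&(X[...,2]>94)&(X[...,2]<112)&(z>0)
    w=(f["frame"].min(2)>110)&m   # white line
    print(n,m.sum(),np.median(a[m]) if m.any() else None,'white',w.sum(),np.median(a[w]) if w.any() else None)
    cv2.imwrite(f"pics/{n}_l.png",cv2.resize(f["frame"][150:300,220:420],(800,600),interpolation=cv2.INTER_CUBIC))
E
python3 look.py
```

```text
{'time_s': 4.2, 'tcp_pos': [496.9, 73.1, 105.2], 'contact_force': [-0.5, 0.3, -0.5]}
scene 165 67.87704645828217 white 10 64.77170384384232
side 79 93.88057574005013 white 0 None
```

Request:
arm_command(
  moves="0.2 0.02 0 -3;0.43 0.04 0 -6;0.7 0.02 0 -9;0.93 0 0 -12;1.18 -0.02 0 -15;1.42 -0.05 0 -18;1.62 -0.1 0 -21;1.82 -0.15 0 -23;2.0 -0.2 0 -26;2.2 -0.28 0 -28;2.2 -0.28 0 -28;2.2 -0.28 0 -28",
)

```text
time_s: 5.33
tcp_pos: [518.8, 70.3, 105.3]
tcp_rot: [-2.935, 1.12, 0.0]
contact_force: [0.7, 1.0, -1.0]
finger_gap: 0.1
finger_force: 0.0
```

```bash
python3 look.py
```

```text
{'time_s': 5.3, 'tcp_pos': [518.8, 70.3, 105.3], 'contact_force': [0.7, 1.0, -1.0]}
scene 122 36.40807283492387 white 2 34.04477636486102
side 82 76.62507416440752 white 0 None
```

Request:
arm_command(
  moves="-0.7 0.7 0 0;-1.5 1.4 0 0;-1.5 1.4 0 0;-1.5 1.4 3 0;-1.5 1.4 7 0;-1.5 1.4 10 0;0 -2 10 0;1 -6 10 0;2 -10 10 0;3 -13.5 10 0;3.4 -17 10 0;3.4 -17 10 0",
)

```text
time_s: 6.43
tcp_pos: [553.5, -104.5, 205.4]
tcp_rot: [2.932, -1.125, 0.003]
contact_force: [-0.5, 0.1, -0.6]
finger_gap: 0.2
finger_force: 0.0
```

```bash
python3 look.py; python3 - <<'E'
from bench import readout, grab_frame
from h import *
from scipy.spatial.transform import Rotation as Ro
s=readout.read_state();f=grab_frame("wrist");cv2.imwrite("pics/w2.png",f["frame"])
T=np.eye(4);T[:3,:3]=Ro.from_rotvec(s['tcp_rot']).as_matrix();T[:3,3]=s['tcp_pos'];T=T@f["mount"]
hsv=cv2.cvtColor(f["frame"],cv2.COLOR_BGR2HSV);m=cv2.inRange(hsv,(0,150,150),(4,255,255))
v,u=np.nonzero(m);print(len(u),u.mean(),v.mean(),ray(f,[[u.mean(),v.mean()]],91,T),s['tcp_pos'])
E
```

```text
{'time_s': 6.4, 'tcp_pos': [553.5, -104.5, 205.4], 'contact_force': [-0.5, 0.1, -0.6]}
scene 97 35.03201210758704 white 24 34.08233431183848
side 156 40.3123547189504 white 28 34.27442975176075
216 340.3009259259259 244.41203703703704 [[ 545.3347826  -109.87884063   91.        ]] [ 552.46976557 -100.50343098  205.05346857]
```

View pics/w2.png

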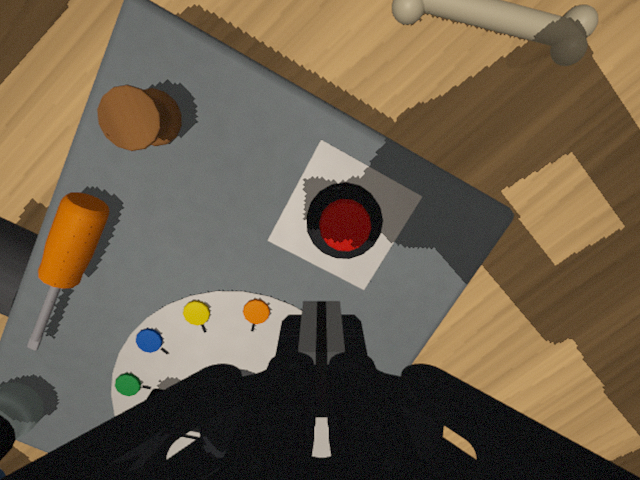

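View pics/scene_l.png

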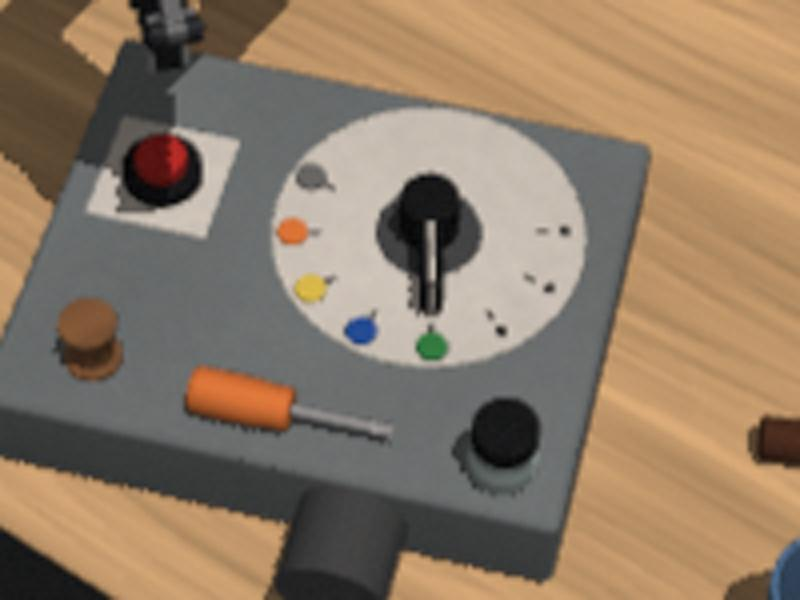

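The selector now points at green: in the crop the wing tip is at (430,310) and the green disc at (432,346). In the wrist view the whole button is centred near (346,224); the mask caught only its lit part.

```bash
python3 - <<'E'
from bench import readout, grab_frame
from h import *
from scipy.spatial.transform import Rotation as Ro
s=readout.read_state();f=grab_frame("wrist")
T=np.eye(4);T[:3,:3]=Ro.from_rotvec(s['tcp_rot']).as_matrix();T[:3,3]=s['tcp_pos'];T=T@f["mount"]
hsv=cv2.cvtColor(f["frame"],cv2.COLOR_BGR2HSV);m=cv2.inRange(hsv,(0,150,60),(4,255,255))
n,l,st,c=cv2.connectedComponentsWithStats(m);i=1+st[1:,4].argmax();print(st[i],c[i],ray(f,[c[i]],92,T),s['tcp_pos'])
E
```

```text
[ 320  197   53   53 1686] [345.72123369 223.82562278] [[ 552.57792652 -119.34324314   92.        ]] [552.30071417 -99.48131307 205.04029141]
```

Request:
arm_command(
  moves="0 -2 0 0;0 -2 -3 0;0 -2 -6 0;0 -2 -8 0;0 -2 -8.6 0;0 -2 -8.6 0;0 -2 -8.9 0;0 -2 -9.2 0;0 -2 -9.4 0;0 -2 -9.4 0",
)

```text
time_s: 7.47
tcp_pos: [553.7, -119.5, 112.2]
tcp_rot: [-2.934, 1.122, -0.003]
contact_force: [1.4, 0.6, 2.5]
finger_gap: -0.3
finger_force: 1.2
```

Request:
arm_command(
  moves="0 0 -0.15 0;0 0 -0.3 0;0 0 -0.4 0;0 0 -0.4 0;0 0 -0.4 0",
)

```text
time_s: 7.88
tcp_pos: [553.7, -119.6, 108.0]
tcp_rot: [-2.934, 1.122, -0.003]
contact_force: [0.8, 2.9, 8.3]
finger_gap: -0.1
finger_force: 3.8
```

Still travelling on the spring; I'll go on to the bottom stop.

Request:
arm_command(
  moves="0 0 -0.1 0;0 0 -0.2 0;0 0 -0.2 0;0 0 -0.2 0;0 0 -0.2 0",
)

```text
time_s: 8.3
tcp_pos: [553.8, -119.6, 107.7]
tcp_rot: [-2.934, 1.122, -0.003]
contact_force: [-4.9, 3.7, 26.7]
finger_gap: 0.1
finger_force: 13.3
```

It is firmly at the stop (27 N, about 6 mm of travel). Now I'll release and move clear.

Request:
arm_command(
  moves="0 0 0.5 0;0 0 1.2 0;0 0 3 0;0 0 6 0;0 0 10 0;0 0 14 0;-4 -3 15 0;-8 -6 15 0;-11 -9 15 0;-14 -12 15 0;-14 -12 15 0;-14 -12 15 0",
)

```text
time_s: 9.3
tcp_pos: [409.4, -241.6, 255.1]
tcp_rot: [2.932, -1.126, -0.003]
contact_force: [-0.1, -0.4, 0.6]
finger_gap: -0.2
finger_force: 0.0
```

```bash
python3 look.py
```

```text
{'time_s': 9.3, 'tcp_pos': [409.4, -241.6, 255.1], 'contact_force': [-0.1, -0.4, 0.6]}
scene 95 34.96845444204737 white 23 35.18918830127049
side 152 40.47514304381752 white 26 34.94753378628316
```

View pics/scene_l.png

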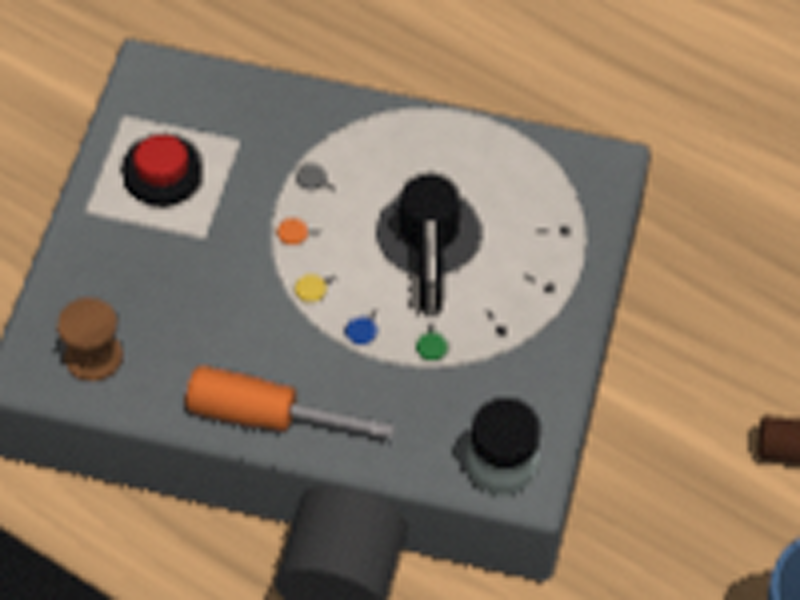

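The wing (430,310) points at green (432,346), the button (160,160) is up again, and the loose things have not moved.

```bash
python3 -c "from bench import job;print(job.finish_job())"
```

```text
the job is handed in; nothing more can be done
None
```

The selector rests in the click at the green marker, the start button was then pressed fully down and came back up, and the job was handed in with the arm clear of everything.

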